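Line up two deep-well plates on an orbital shaker and clamp them

TASK

Load the orbital shaker by pushing only: with the fingertips slide the two deep-well plates along its mat until they touch each other, meeting on the white centre line, then gently push the red clamp bar up against them so that both plates are held square and snug between it and the fixed grey bar. Do not lift or tip a plate, and leave the things around the shaker where they are.

Things in the scene. Friction and masses are not known exactly. Their poses are not given: they have to be found in the camera images.
- shaker: Orbital shaker fixed on the bench, white housing 330 mm wide (y), control panel at its -x front. On it an aluminium platform, 300 mm (x) by 360 mm (y), covered by a dark teal mat, 272 by 290 mm, its top 110 mm above the bench. Origin: centre of the underside, on the bench. x points away from the robot to the fixed bar, y left, z up; yaw within 0.2 rad.
- mat_centre (a point): Middle of the white line, on the top of the mat (shaker frame 0, 0, 110 mm). The line is 3 mm wide, printed on the mat along the shaker's x at y = 0.
- stop_face (a point): Middle of the plate-side face of the fixed grey-sleeved bar (shaker frame 90, 0, 132 mm). The bar is 20 mm thick, along y, axis at x = +100 mm, 22 mm above the mat. Both bars are carried by steel rails 12 mm thick along x at y = +/-165 mm, on end blocks 36 by 24 mm (x, y) with knobs up to 49 mm above the mat, which need not be touched.
- plate_blue: White 24-well deep-well plate with a blue sealing mat on top (24 plugs, 4 by 6): 127.8 mm along its x, 85.5 mm along its y, 47 mm high (upright sides to 44 mm), 0.15 to 0.35 kg, too wide to grasp. Origin: centre of the underside; z up. Loose on the mat, slides under 1 to 4 N. It starts on either side of the white line, inner long edge 10 to 25 mm from it, turned at most 5 degrees.
- plate_yellow: White 24-well deep-well plate with a yellow sealing mat on top (24 plugs, 4 by 6): 127.8 mm along its x, 85.5 mm along its y, 47 mm high (upright sides to 44 mm), 0.15 to 0.35 kg, too wide to grasp. Origin: centre of the underside; z up. Loose on the mat, slides under 1 to 4 N. It starts on either side of the white line, inner long edge 10 to 25 mm from it, turned at most 5 degrees.
- clamp_bar (a joint): Travel (m) of the red clamp bar along the rails: 0 fully back towards the robot, growing along the shaker's +x towards the fixed bar, at most 0.085; starts at 0 to 0.022. At 0.067 it touches plates that lie flush against the fixed bar. Friction shoes hold it where it is left: it slides under about 4 N, plus what the plates it pushes add, and stays parallel to the fixed bar.
- bar_mid (a point): Middle of the red clamp bar, on its axis, 22 mm above the mat: a tube along the shaker's y, 20 mm thick, red sleeve 290 mm long, between the robot and the plates. It moves with joint clamp_bar (axis at x = -115 mm + joint value in the shaker frame). Push it anywhere on the side facing the robot; it cannot be lifted.
- reagent_bottle: Amber glass bottle with a blue cap, 56 mm across, 120 mm high, on the bench. Bystander. Origin: centre of its underside.
- tube_rack: White rack, 130 by 100 mm, with six blue-capped 50 ml tubes, 106 mm high, on the bench. Bystander. Origin: centre of its underside.
- mouse: Black computer mouse, 100 by 58 mm, 30 mm high, on the bench. Bystander. Origin: centre of its underside.
- beaker: Glass beaker, 68 mm across, 85 mm high, on the bench. Bystander. Origin: centre of its underside.
- pipette: White and navy pipette, 270 mm long, lying on the bench beyond the shaker. Bystander. Origin: on the bench under the middle, where white body meets navy shaft.

How it is judged:
At the end, for the whole second after the job is handed in: Both plates flat on the mat and at rest, one each side of the white line: under 3 mm between them, inner edges within 6 mm of the line, square within 2 degrees, far ends within 3 mm of the fixed bar. The clamp bar is at rest within 3 mm of them (joint above 0.0642) ((y of plate_blue in the frame of shaker between 0.0367 and 0.049 m or y of plate_blue in the frame of shaker between -0.049 and -0.0367 m) and x of each of plate_blue, plate_yellow in the frame of shaker above 0.0231 m and angle between the x axis of each of plate_blue, plate_yellow and the x axis of shaker, either way round below 0.035 rad and z of plate_blue in the frame of shaker between 0.107 and 0.113 m and angle between each of plate_blue, plate_yellow's own z axis and vertical below 0.03 rad and linear speed of each of plate_blue, plate_yellow below 0.01 m/s and (y of plate_yellow in the frame of shaker between 0.0367 and 0.049 m or y of plate_yellow in the frame of shaker between -0.049 and -0.0367 m) and z of plate_yellow in the frame of shaker between 0.107 and 0.113 m and horizontal distance between plate_blue and plate_yellow below 0.0885 m and value of joint clamp_bar above 0.0642 m and velocity of joint clamp_bar between -0.005 and 0.005 m/s); the robot touches nothing.
It fails at once if a plate is lifted off the mat or tipped (z of any of plate_blue, plate_yellow in the frame of shaker above 0.12 m or angle between any of plate_blue, plate_yellow's own z axis and vertical above 0.2 rad).
It fails at once if a plate leaves the platform (height (world z) of any of plate_blue, plate_yellow below 0.1 m).
It fails at once if the fingers bear on the shaker or its clamp bar with more than 45 N (contact force between the fingers and shaker above 45 N).
It fails at once if the fingers bear on a plate with more than 25 N (contact force between the fingers and plate_blue above 25 N or contact force between the fingers and plate_yellow above 25 N).
It fails at once if something standing round the shaker is pushed more than 15 mm (distance of any of reagent_bottle, tube_rack, mouse, beaker, pipette from where it was at the start of the episode above 0.015 m).
It also fails if it takes over 54 s, if anything falls off the work surface, if the arm or the gripper's body presses on something with over 40 N, if the wrist force passes 120 N, or if a joint passes its speed limit or range.

ROBOT

A 6-joint arm with a two-finger parallel gripper is mounted at the origin on the work surface. World frame = base frame: x ahead of the robot, y to its left, z up, the work surface at z = 0. Lengths are in m, angles in rad, forces in N, time in s.
With the tool pointing down it reaches from about 0.4 to 0.825 m from the base axis. Payload 7 kg.
Tool frame: the origin (TCP) lies on the centre line of the jaws, within the pads' length; the fingertips stand 22 mm ahead of it and the grasp point (between the pads) lies 3 mm ahead of it; z points along the fingers, y is the line along which they close (so a half turn about z gives the same grasp; the last joint's range is limited). The gripper opens to 88 mm and grips with 3 to 60 N. Pads are 19 mm wide; open, the fingers measure 130 mm over their backs; the gripper's body (78 mm by 193 mm) begins 47 mm behind the grasp point.
Start: joints at [-0.913, 0.359, 0.012, 0, -1.224, -0.288], TCP at [0.244, -0.629, 0.249] pointing down, gripper open.
Joint ranges: [-3.07, 3.07], [-1.43, 2.12], [-1.02, 1.25], [-3.03, 1.67], [-3.05, -0], [-3.03, 3.03]. Speed limits (rad/s): [2.39, 2.39, 3.01, 3.14, 3.14, 3.14].

INTERFACE

Orientations are given as [roll, pitch, yaw] about the fixed x, y, z axes, in that order (R = Rz(yaw) Ry(pitch) Rx(roll)).
In Python, from station import arm gives the robot as it stands.
- The arm moves only by the tool arm_command, never from a script. Its argument "series" is one flat list of numbers, 7 for each row, row after row: the turn, a rotation vector about the tool's x, y, z each as a share of 90 degrees, from -1 to 1, then the shift along the tool's x, y, z each as a share of 0.1 m, from -1 to 1, then the opening, from 0 (shut) to 1 (fully open). A call has 1 to 8 rows; each row is the pose to reach, as a shift and turn from the pose commanded when the call began, along the tool's axes at that moment; what a row does not reach only later rows make up. A row lasts 1/8 s, in which the tool goes at most 62.5 mm and 10.7 degrees, less where a joint would pass 70% of its speed; a pose out of reach is approached as far as the arm can. A call with a number of a shift or a turn outside -1 to 1 is refused whole. A call with a gripper value outside its range is refused whole. The fingers move at their own pace and stop on an object; "force" is the grip in N (left out, the last holds). Time passes only in rows, so rows that repeat a pose let the fingers close. It gives the time, the measured TCP pose, the force, the opening and the grip force at its end, in the units of the state.
- arm.get_state(): the state, without advancing time (a new reading comes with each control period).
- arm.grab_frame(name): name is "scene" or "side" or "wrist"; returns the picture (384x512x3 uint8, blue, green, red); there is no depth.
- arm.camera_model(name): a dict with "fovy" (degrees; the focal length in pixels is half the picture's height over the tangent of half this angle, whatever the lens; pixels are square), "cx", "cy" (the principal point, pixels), "pose" (4x4, takes a point from camera to world coordinates). Camera axes: x right, y down, z forward; pixel columns grow to the right and rows downward; lengths in m; the calibration is good to about 2 mm. A picture is of the moment at which its call begins: read the wrist's pose just before it. camera_model takes no time and is no camera call; for the wrist camera it gives the pose at the moment of the call.
- arm.job_done(): hands the job in; it is judged then, once.
The state is a dict: "t": time; "q": joint angles; "qd": joint speeds; "joint_efforts": joint torques, N m; "eef_pos": TCP position; "ee_rot": TCP orientation; "force": force on the tool from outside, world axes, zero at the start; "moment": the same for the moment, N m; "width": finger opening in m; "gripper_force": force on a finger pad.
Only numpy, scipy, OpenCV 4.12 (cv2) and the standard library are available. Lean on these libraries where they do the work, as an engineer would, in place of code of your own. Each camera call takes 0.05 s, during which the arm holds its last target. There are 200 camera calls.

## Working session

There is one attempt and no reset: what is moved stays moved. The work goes in short steps, Python scripts to look and compute and a tool call to move; the robot and the scene stay as the last step left them, time stands still between calls to the robot, and variables do not carry over. Pictures are saved under pics/ and viewed, at most 10 in all, crops included, and the job is handed in when it is done.

Besides the shell and the picture viewer there is one more tool, called after "Call:" in YAML: its name, and indented under it one key for each argument. arm_command: Moves the arm, as the interface text tells. Its arguments: {"type":"object","properties":{"series":{"type":"array"},"force":{"type":"number"}},"required":["series"]}

```bash
mkdir -p pics; ls; python3 - <<'E'
from station import arm
import cv2,numpy as np
np.set_printoptions(precision=4,suppress=True)
s=arm.get_state(); print(s)
ims=[]
for n in ("scene","side","wrist"):
    m=arm.camera_model(n); print(n,m)
    im=arm.grab_frame(n); cv2.imwrite(f"pics/{n}0.png",im)
    ims.append(im)
E
```

```text
pics
{'t': 0.0, 'q': array([-0.9129,  0.3594,  0.0111, -0.0004, -1.2241, -0.2881]), 'qd': array([-0.    ,  0.0012, -0.0002, -0.0002, -0.0003, -0.002 ]), 'joint_efforts': array([ -0.0003, -58.2713,  29.3042,   6.9967,   0.0069,  -0.0002]), 'eef_pos': array([ 0.2438, -0.629 ,  0.2476]), 'ee_rot': array([ 3.14  , -0.0001, -2.7719]), 'force': array([-0.6086, -1.1823, -0.2295]), 'moment': array([ 0.0394, -0.0071,  0.0216]), 'gripper_force': 0.0, 'width': 0.0875317132837249}
scene {'fovy': 54.36537857027558, 'cx': 255.92084705729653, 'cy': 189.27172887909424, 'pose': array([[-0.8287,  0.4307, -0.3574,  0.8897],
       [ 0.5595,  0.6226, -0.5471,  0.4353],
       [-0.0131, -0.6533, -0.757 ,  0.71  ],
       [ 0.    ,  0.    ,  0.    ,  1.    ]])}
side {'fovy': 49.37607822537566, 'cx': 254.5151324459432, 'cy': 199.87804451270748, 'pose': array([[-0.8612, -0.351 ,  0.3677,  0.2215],
       [-0.5083,  0.6053, -0.6126,  0.6412],
       [-0.0076, -0.7144, -0.6997,  0.8289],
       [ 0.    ,  0.    ,  0.    ,  1.    ]])}
wrist {'fovy': 67.96762572405648, 'cx': 253.61403115758304, 'cy': 189.38905034937625, 'pose': array([[-0.3614,  0.8893,  0.2802,  0.1671],
       [ 0.9324,  0.3442,  0.1103, -0.6594],
       [ 0.0017,  0.3011, -0.9536,  0.3842],
       [ 0.    ,  0.    ,  0.    ,  1.    ]])}
```

View pics/scene0.png

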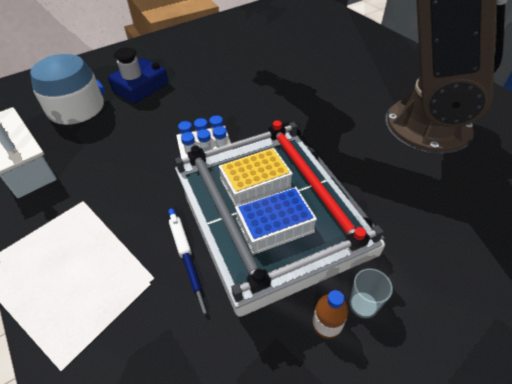

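View pics/side0.png

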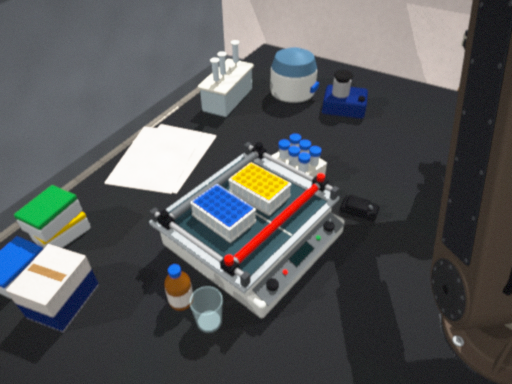

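The scene view shows the shaker at the centre: yellow plate at (256,175), blue plate at (275,218), red bar from (277,127) to (360,235) and the white line near (220,215). The side view shows blue at (223,211), yellow at (260,187) and the red bar from (228,262) to (322,180). The rack, bottle and beaker stand close by.

```bash
cat > h.py <<'E'
import cv2,numpy as np
from station import arm
np.set_printoptions(precision=4,suppress=True)
def ray(m,px):
    px=np.atleast_2d(np.asarray(px,float)); f=192/np.tan(np.radians(m["fovy"])/2)
    d=np.c_[(px[:,0]-m["cx"])/f,(px[:,1]-m["cy"])/f,np.ones(len(px))]@m["pose"][:3,:3].T
    return m["pose"][:3,3],d/np.linalg.norm(d,axis=1)[:,None]
def cast(m,px,z):
    o,d=ray(m,px); return o+d*((z-o[2])/d[:,2])[:,None]
def tri(obs):
    A=np.zeros((3,3));b=np.zeros(3)
    for m,p in obs:
        o,d=ray(m,p); P=np.eye(3)-np.outer(d[0],d[0]); A+=P;b+=P@o
    x=np.linalg.solve(A,b); return x,[np.linalg.norm(np.cross(x-ray(m,p)[0],ray(m,p)[1][0])) for m,p in obs]
R={"blue":((105,150,80),(125,255,255)),"yellow":((18,120,120),(35,255,255)),"red":((0,170,90),(6,255,255))}
def comp(im,c,n=1):
    h=cv2.cvtColor(im,cv2.COLOR_BGR2HSV); k=cv2.inRange(h,*R[c])
    if c=="red": k|=cv2.inRange(h,(174,170,90),(180,255,255))
    if c!="red": k=cv2.morphologyEx(k,cv2.MORPH_CLOSE,np.ones((5,5),np.uint8))
    N,l,s,_=cv2.connectedComponentsWithStats(k); i=1+np.argmax(s[1:,4]); return (l==i).astype(np.uint8)
def quad(k):
    c=max(cv2.findContours(k,cv2.RETR_EXTERNAL,cv2.CHAIN_APPROX_NONE)[0],key=cv2.contourArea)
    return c[:,0,:].astype(float)
def rect(m,k,z):
    w=cast(m,quad(k),z)[:,:2].astype(np.float32)*1000
    return cv2.minAreaRect(w)
def go(x,y,z,yaw=None):
    pass
E
python3 - <<'E'
from h import *
ms={n:arm.camera_model(n) for n in("scene","side")}
ims={n:cv2.imread(f"pics/{n}0.png") for n in ms}
for c in("blue","yellow"):
    obs=[]
    for n in ms:
        k=comp(ims[n],c); M=cv2.moments(k,True); p=(M["m10"]/M["m00"],M["m01"]/M["m00"]); obs.append((ms[n],p))
        print(c,n,np.round(p,1),int(M["m00"]),rect(ms[n],k,.157))
    print(c,tri(obs))
pl=[]
for n in ms:
    k=comp(ims[n],"red"); q=np.argwhere(k)[:,::-1].astype(np.float32)
    vx,vy,x0,y0=cv2.fitLine(q,cv2.DIST_HUBER,0,.01,.01).ravel()
    t=(q-[x0,y0])@[vx,vy]; e=np.array([[x0,y0]]+[[x0+vx*s,y0+vy*s] for s in(t.min(),t.max())])
    print(n,"red ends",e[1:],"z.132",cast(ms[n],e[1:],.132))
    o,d=ray(ms[n],e[1:]); nn=np.cross(*d); pl.append((o,nn/np.linalg.norm(nn)))
d=np.cross(pl[0][1],pl[1][1]); d/=np.linalg.norm(d)
A=np.array([pl[0][1],pl[1][1],d]); b=[pl[0][1]@pl[0][0],pl[1][1]@pl[1][0],d@[.5,0,.13]]
print("red line dir",d,"pt",np.linalg.solve(A,b))
E
```

```text
blue scene [274.7 212.6] 2057 ((630.10107421875, 101.72503662109375), (75.67935180664062, 116.79745483398438), 78.6587142944336)
blue side [ 15.6 258. ] 1225 ((915.0011596679688, 449.4486999511719), (82.55978393554688, 109.15238189697266), 7.60221004486084)
blue (array([0.7452, 0.3859, 0.3925]), [np.float64(0.12360145156995678), np.float64(0.1236014515699568)])
yellow scene [254.4 169. ] 1582 ((598.4068603515625, -13.161178588867188), (79.48206329345703, 118.32929229736328), 80.71063995361328)
yellow side [259.6 180.5] 1095 ((600.3109741210938, -12.477951049804688), (80.17305755615234, 121.04428100585938), 80.7990493774414)
yellow (array([ 0.5994, -0.0133,  0.1546]), [np.float64(0.00023326567562741604), np.float64(0.00023326567562737886)])
scene red ends [[278.2196 135.3934]
 [359.9512 239.8208]] z.132 [[ 0.4813 -0.0903  0.132 ]
 [ 0.529   0.2262  0.132 ]]
side red ends [[226.6523 265.874 ]
 [316.6107 186.5584]] z.132 [[ 0.5388  0.2267  0.132 ]
 [ 0.4794 -0.0859  0.132 ]]
red line dir [0.1679 0.9852 0.0339] pt [0.4954 0.0007 0.1327]
```

Call:
arm_command:
  series: [0, 0, 0, -0.47, 0.38, -0.12, 0, 0, 0, 0, -0.93, 0.76, -0.23, 0, 0, 0, 0, -0.93, 0.76, -0.23, 0]

```text
t: 0.52
eef_pos: [0.3051, -0.5225, 0.2731]
ee_rot: [-3.14, 0.001, -2.768]
force: [-0.0, 0.1, 0.3]
width: 0.063
gripper_force: 0.0
```

Call:
arm_command:
  series: [0, 0, 0, -0.47, 0.38, -0.12, 0, 0, 0, 0, -0.93, 0.76, -0.23, 0]

```text
t: 0.78
eef_pos: [0.3625, -0.4198, 0.2942]
ee_rot: [3.141, -0.001, -2.774]
force: [1.6, -0.5, 0.9]
width: 0.0433
gripper_force: 0.0
```

Call:
arm_command:
  series: [0, 0, 0, -0.47, 0.38, -0.12, 0, 0, 0, 0, -0.93, 0.76, -0.23, 0]

```text
t: 1.02
eef_pos: [0.4222, -0.3147, 0.3177]
ee_rot: [3.142, -0.0, -2.772]
force: [1.2, -0.7, -0.2]
width: 0.0235
gripper_force: 0.0
```

Call:
arm_command:
  series: [0, 0, 0, -0.47, 0.38, -0.12, 0, 0, 0, 0, -0.93, 0.76, -0.23, 0]

```text
t: 1.27
eef_pos: [0.4816, -0.2101, 0.3409]
ee_rot: [-3.142, 0.0, -2.772]
force: [1.2, -0.4, -0.1]
width: 0.0037
gripper_force: 0.0
```

Call:
arm_command:
  series: [0, 0, 0, -0.47, 0.38, -0.12, 0, 0, 0, 0, -0.93, 0.76, -0.23, 0]

```text
t: 1.52
eef_pos: [0.5409, -0.1056, 0.3639]
ee_rot: [-3.141, 0.0, -2.772]
force: [1.7, -1.0, -0.6]
width: 0.0005
gripper_force: 0.0
```

Call:
arm_command:
  series: [0, 0, -0.11, -0.47, 0.38, -0.12, 0, 0, 0, -0.22, -0.93, 0.76, -0.23, 0, 0, 0, -0.33, -0.93, 0.76, -0.23, 0, 0, 0, -0.44, -0.93, 0.76, -0.23, 0, 0, 0, -0.55, -0.93, 0.76, -0.23, 0, 0, 0, -0.66, -0.93, 0.76, -0.23, 0, 0, 0, -0.66, -0.93, 0.76, -0.23, 0]

```text
t: 2.4
eef_pos: [0.5996, -0.003, 0.386]
ee_rot: [3.141, -0.0, -1.737]
force: [-0.3, 0.6, 0.0]
width: 0.0004
gripper_force: 0.0
```

```bash
python3 - <<'E'
from h import *
import json
m=arm.camera_model("wrist"); im=arm.grab_frame("wrist"); cv2.imwrite("pics/w1.png",im); np.save("w1pose.npy",m["pose"])
for c in("blue","yellow"):
    k=comp(im,c); print(c,k.sum(),rect(m,k,.157))
k=comp(im,"red"); q=quad(k); print("red px",q.min(0),q.max(0)); print(rect(m,k,.134))
E
```

```text
blue 1208 ((629.749755859375, 100.68057250976562), (76.39813995361328, 117.48957061767578), 78.00152587890625)
yellow 5398 ((598.8062133789062, -13.077743530273438), (76.37489318847656, 119.19799041748047), 80.4918441772461)
red px [315.  87.] [341. 234.]
((499.205322265625, 20.28990936279297), (208.4832000732422, 20.49344253540039), 80.20929718017578)
```

View pics/w1.png

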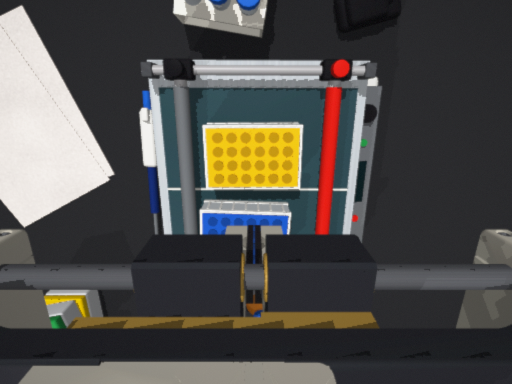

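The wrist view looks down with shaker −y at the top and +x to the left. The yellow plate is at (253,157), part of the blue plate at (246,222), the red bar runs from (334,85) to (322,235), the grey bar is at (185,150), and the white line lies on row ~188 (columns 167–203 and 303–353).

```bash
python3 - <<'E'
from h import *
m=arm.camera_model("wrist"); m["pose"]=np.load("w1pose.npy"); im=cv2.imread("pics/w1.png").astype(float); g=im.mean(2)
pts=[]
for c in list(range(170,178))+list(range(194,201))+list(range(306,316))+list(range(338,350)):
    w=np.clip(g[183:195,c]-g[178:200,c].min()-25,0,None); 
    if w.sum()>0: pts.append((c,(w*np.arange(183,195)).sum()/w.sum()))
P=cast(m,pts,.11)[:,:2]; vx,vy,x0,y0=cv2.fitLine(P.astype(np.float32),cv2.DIST_HUBER,0,1e-4,1e-4).ravel()
s=np.sign(vx); yaw=np.arctan2(s*vy,s*vx); print("line yaw",yaw,"pt",x0,y0,"resid mm",1e3*np.abs((P-[x0,y0])@[-vy,vx]).max())
# red axis
k=comp(im.astype(np.uint8),"red"); rows=range(100,225)
r=[(np.flatnonzero(k[y]).mean(),y) for y in rows]; w=[k[y].sum() for y in rows]; print("red widths",w[::25])
A=cast(m,r,.132)[:,:2]; v=cv2.fitLine(A.astype(np.float32),cv2.DIST_HUBER,0,1e-4,1e-4).ravel(); print("red",v,"yaw",np.arctan(-v[0]/v[1]))
for y in (110,140,160,210): print(y,g[y,160:206].astype(int))
E
```

```text
line yaw -0.16967207 pt 0.6431718 0.037057098 resid mm 1.7535435508894581
red widths [np.uint64(16), np.uint64(15), np.uint64(14), np.uint64(14), np.uint64(14)]
red [0.1687 0.9857 0.4979 0.0168] yaw -0.16946489
110 [158  93  73  71  72  71  72  71  72  71  73  73  73  72  75  99 110 116
 120 123 124 123 120 116 112 104  96  88  75  63  47  43  41  40  41  44
  63  67  68  67  66  67  67  67  67  67]
140 [221 219 212 141  85  72  70  71  70  71  69  70  72  71  72  71  74  93
 107 115 121 123 123 123 121 116 113 104  94  86  74  61  44  39  40  39
  39  43  61  64  64  63 104 223 239 218]
160 [217 217 218 217 209 135  84  71  72  73  71  70  71  72  72  71  71  71
  74  99 113 117 122 123 123 121 117 113 107 100  89  78  65  47  40  39
  38  38  43  61  63  63  64  87 183 236]
210 [ 33  94 200 214 214 211 214 211 211 180 106  77  73  73  72  73  72  73
  73  72  72  74  81 103 114 122 126 125 122 118 115 109 101  92  80  68
  47  41  53 134 230 240 241 241 239 239]
```

```bash
python3 - <<'E'
from h import *
m=arm.camera_model("wrist"); m["pose"]=np.load("w1pose.npy")
yaw=-.1695; ex=np.array([np.cos(yaw),np.sin(yaw)]); ey=np.array([-ex[1],ex[0]])
G=cast(m,[(182.2,110),(184.2,140),(186,160),(189.4,210)],.132)[:,:2]; print("grey along ex",G@ex, "along ey",G@ey)
red=np.array([.4979,.0168]); L=np.array([.64317,.03706])
ox=(G@ex).mean()-.1; oy=L@ey; O=ox*ex+oy*ey; print("origin",O,"q",red@ex-ox+.115)
S=lambda p:np.array([(p-O)@ex,(p-O)@ey])
ms={n:arm.camera_model(n) for n in("scene","side")}
im=cv2.imread("pics/side0.png"); im[:,:120]=0; k=comp(im,"blue")
M=cv2.moments(k,True); ps=(M["m10"]/M["m00"],M["m01"]/M["m00"]); print("blue side",k.sum(),rect(ms["side"],k,.157))
print(tri([(ms["scene"],(274.7,212.6)),(ms["side"],ps)]))
for n,p in(("blue",(.6301,.1014)),("yellow",(.5988,-.0131))): print(n,S(np.array(p)))
# all bar red end check in scene
print("scene rect angles: blue long dir", 78.66-90,"/",78.0-90," yellow",80.7-90,80.5-90," shaker",np.degrees(yaw))
print("scene-line check", S(cast(ms["scene"],[(207,221)],.11)[0,:2]),S(cast(ms["side"],[(285,230)],.11)[0,:2]))
E
```

```text
grey along ex [0.6855 0.6856 0.685  0.6851] along ey [0.0293 0.0687 0.0964 0.1711]
origin [0.6014 0.0442] q 0.017612294530858122
blue side 1181 ((630.400390625, 102.82649230957031), (74.51317596435547, 116.29574584960938), 78.28960418701172)
(array([0.6305, 0.1012, 0.1537]), [np.float64(0.0004164444622007017), np.float64(0.0004164444622007915)])
blue [0.0186 0.0612]
yellow [ 0.0071 -0.0569]
scene rect angles: blue long dir -11.340000000000003 / -12.0  yellow -9.299999999999997 -9.5  shaker -9.711634627467454
scene-line check [ 0.1341 -0.0064] [-0.1139 -0.0017]
```

Call:
arm_command:
  series: [0, 0, 0.003, 0.4, -0.02, 0.4, 0.7, 0, 0, 0.003, 0.83, -0.04, 0.8, 0.7, 0, 0, 0.003, 0.83, -0.04, 1.0, 0.7]

```text
t: 2.82
eef_pos: [0.5883, -0.0876, 0.2841]
ee_rot: [3.138, -0.001, -1.747]
force: [0.0, 0.4, 0.1]
width: 0.0249
gripper_force: 0.0
```

Call:
arm_command:
  series: [0, 0, 0, 0, 0, 0.5, 0.7, 0, 0, 0, 0, 0, 0.95, 0.7, 0, 0, 0, 0, 0, 0.95, 0.7]

```text
t: 3.2
eef_pos: [0.5876, -0.0855, 0.1883]
ee_rot: [3.135, -0.002, -1.744]
force: [-0.5, 0.7, 1.0]
width: 0.0549
gripper_force: 0.0
```

```bash
cat >> h.py <<'E'
yaw=-.1695; ex=np.array([np.cos(yaw),np.sin(yaw)]); ey=np.array([-ex[1],ex[0]]); O=np.array([.6014,.0442])
def S(p): p=np.asarray(p)[...,:2]-O; return np.stack([p@ex,p@ey],-1)
def tcp():
    s=arm.get_state(); print("t",s["t"],"shaker xy",S(s["eef_pos"]),"z",s["eef_pos"][2],"rot",s["ee_rot"],"F",s["force"],"w",s["width"])
E
python3 - <<'E'
from h import *
tcp(); im=arm.grab_frame("scene"); cv2.imwrite("pics/s2.png",cv2.resize(im[90:300,130:420],None,fx=2.5,fy=2.5))
E
```

```text
t 3.2 shaker xy [ 0.0083 -0.1302] z 0.18828196618802137 rot [ 3.1347 -0.0019 -1.7437] F [-0.4946  0.7209  0.9683] w 0.054940077749153216
```

View pics/s2.png

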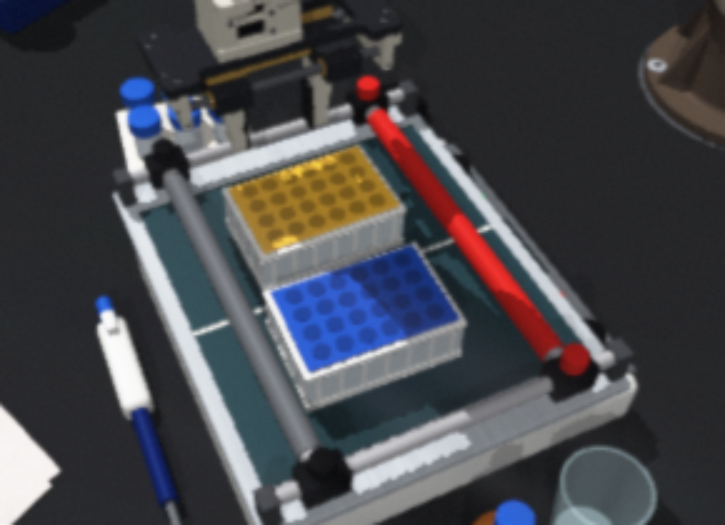

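The crop shows the open gripper hovering behind the yellow plate. Its fingers are at (235,130) and (320,100), between the plate and the −y rail, clear of both bars and the rack.

Call:
arm_command:
  series: [0, 0, 0, 0, 0, 0.25, 0.7, 0, 0, 0, 0, 0, 0.45, 0.7, 0, 0, 0, 0, 0, 0.45, 0.7]

```text
t: 3.62
eef_pos: [0.5904, -0.0851, 0.1477]
ee_rot: [-3.141, -0.0, -1.741]
force: [0.0, 0.5, 0.2]
width: 0.0613
gripper_force: 0.0
```

Call:
arm_command:
  series: [0, 0, 0, -0.08, 0, 0, 0.7, 0, 0, 0, -0.14, 0, 0, 0.7, 0, 0, 0, -0.18, 0, 0, 0.7, 0, 0, 0, -0.21, 0, 0, 0.7, 0, 0, 0, -0.24, 0, 0, 0.7, 0, 0, 0, -0.27, 0, 0, 0.7, 0, 0, 0, -0.27, 0, 0, 0.7]

```text
t: 4.5
eef_pos: [0.5944, -0.0582, 0.1465]
ee_rot: [-3.142, 0.0, -1.74]
force: [0.4, -0.2, 0.6]
width: 0.0616
gripper_force: 0.4
```

```bash
cat >> h.py <<'E'
def plates(names=("scene","side")):
    for n in names:
        m=arm.camera_model(n); im=arm.grab_frame(n); im=im.copy()
        if n=="side": im[:,:120]=0
        for c in("blue","yellow"):
            k=comp(im,c); r=rect(m,k,.157); p=S(np.array(r[0])/1000)
            print(n,c,int(k.sum()),"xy mm",p*1e3,"size",np.round(r[1],1),"rel deg",round((r[2]-90-np.degrees(yaw)+45)%90-45,2))
        k=comp(im,"red"); q=np.argwhere(k)[:,::-1].astype(np.float32)
        A=S(cast(m,q,.134)); A=A[abs(A[:,1])<.12]; print(n,"bar q mm",1e3*(np.median(A[:,0])+.115))
E
python3 - <<'E'
from h import *
tcp(); plates()
E
```

```text
t 4.5 shaker xy [ 0.0104 -0.1021] z 0.14648606581043594 rot [-3.1415  0.0002 -1.7398] F [ 0.3987 -0.209   0.611 ] w 0.061573654294462744
scene blue 2057 xy mm [18.6054 61.3825] size [ 76.1 116.9] rel deg -2.05
scene yellow 1630 xy mm [  7.1326 -50.1637] size [ 80.8 119.6] rel deg -0.16
scene bar q mm 17.923591774188925
side blue 1174 xy mm [18.641 62.794] size [ 74.2 116.4] rel deg -1.88
side yellow 1102 xy mm [  7.7066 -48.6139] size [ 81.7 121. ] rel deg -1.11
side bar q mm 17.756150133207083
```

Call:
arm_command:
  series: [0, 0, 0, -0.03, 0, 0, 0.7, 0, 0, 0, -0.05, 0, 0, 0.7, 0, 0, 0, -0.07, 0, 0, 0.7, 0, 0, 0, -0.07, 0, 0, 0.7, 0, 0, 0, 0.03, 0, 0, 0.7, 0, 0, 0, 0.03, 0, -0.35, 0.7, 0, 0, 0, 0.03, 0, -0.7, 0.7, 0, 0, 0, 0.03, 0, -0.7, 0.7]

```text
t: 5.6
eef_pos: [0.5954, -0.0619, 0.2198]
ee_rot: [-3.136, 0.002, -1.74]
force: [-0.5, -0.1, -1.2]
width: 0.061
gripper_force: 0.0
```

```bash
python3 - <<'E'
from h import *
tcp(); plates()
E
```

```text
t 5.6 shaker xy [ 0.012  -0.1055] z 0.2198467330223441 rot [-3.136   0.0015 -1.7397] F [-0.4964 -0.0671 -1.2091] w 0.06098252930471899
scene blue 2061 xy mm [18.5777 61.1616] size [ 76.4 117. ] rel deg -1.61
scene yellow 1643 xy mm [  6.6551 -41.7433] size [ 78.3 118.6] rel deg -0.27
scene bar q mm 17.957523705678117
side blue 1180 xy mm [18.6698 62.293 ] size [ 75.5 116.4] rel deg -2.53
side yellow 1116 xy mm [  8.1971 -42.063 ] size [ 81.6 121.4] rel deg 0.04
side bar q mm 17.75204714848444
```

Call:
arm_command:
  series: [0, 0, 0, -0.5, 0, 0, 0.7, 0, 0, 0, -1.0, 0, 0, 0.7]

```text
t: 5.95
eef_pos: [0.6101, 0.0374, 0.2154]
ee_rot: [3.14, -0.001, -1.742]
force: [1.3, -0.3, 0.3]
width: 0.0611
gripper_force: 0.0
```

Call:
arm_command:
  series: [0, 0, 0, -0.5, 0, 0, 0.7, 0, 0, 0, -1.0, 0, 0, 0.7]

```text
t: 6.2
eef_pos: [0.627, 0.1369, 0.2152]
ee_rot: [3.14, -0.001, -1.74]
force: [1.0, -0.1, 0.7]
width: 0.0613
gripper_force: 0.0
```

Call:
arm_command:
  series: [0, 0, 0, -0.37, 0, 0, 0.7, 0, 0, 0, -0.37, 0, 0, 0.7, 0, 0, 0, -0.37, 0, 0.3, 0.7, 0, 0, 0, -0.37, 0, 0.3, 0.7]

```text
t: 6.7
eef_pos: [0.6318, 0.1707, 0.1834]
ee_rot: [3.136, -0.003, -1.741]
force: [-0.6, -0.3, 0.5]
width: 0.0611
gripper_force: 0.0
```

```bash
python3 - <<'E'
from h import *
tcp(); im=arm.grab_frame("side"); cv2.imwrite("pics/s3.png",cv2.resize(im[120:320,130:400],None,fx=2.8,fy=2.8))
E
```

```text
t 6.7 shaker xy [0.0086 0.1298] z 0.18340796732200787 rot [ 3.1365 -0.0034 -1.7406] F [-0.6227 -0.2572  0.4909] w 0.06109236998882165
```

View pics/s3.png

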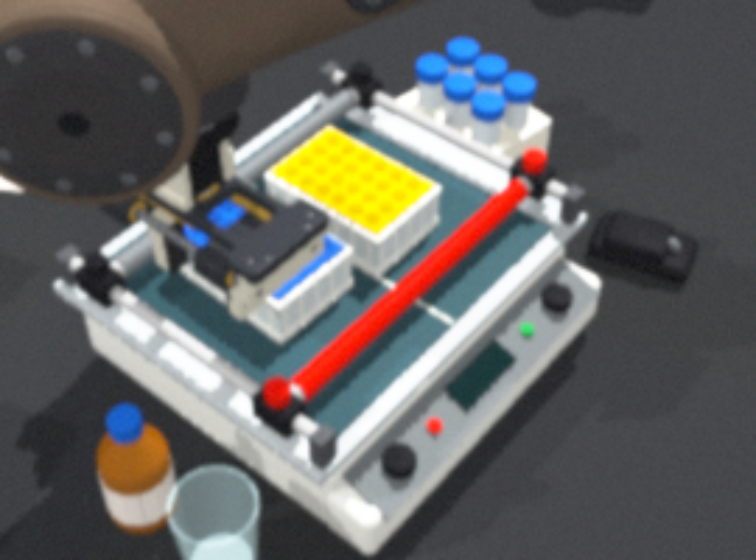

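The fingers hover over the gap on the outer side of the blue plate (one finger at (240,290)), inside the +y rail. The bottle and beaker are well clear.

Call:
arm_command:
  series: [0, 0, 0, 0, 0, 0.2, 0.7, 0, 0, 0, 0, 0, 0.38, 0.7, 0, 0, 0, 0, 0, 0.38, 0.7]

```text
t: 7.12
eef_pos: [0.633, 0.1715, 0.1474]
ee_rot: [3.14, -0.002, -1.74]
force: [-0.3, -0.4, 0.1]
width: 0.0612
gripper_force: 0.0
```

Call:
arm_command:
  series: [0, 0, 0, 0.08, 0, 0, 0.7, 0, 0, 0, 0.14, 0, 0, 0.7, 0, 0, 0, 0.18, 0, 0, 0.7, 0, 0, 0, 0.21, 0, 0, 0.7, 0, 0, 0, 0.24, 0, 0, 0.7, 0, 0, 0, 0.27, 0, 0, 0.7, 0, 0, 0, 0.3, 0, 0, 0.7, 0, 0, 0, 0.3, 0, 0, 0.7]

```text
t: 8.12
eef_pos: [0.6285, 0.1423, 0.1484]
ee_rot: [3.141, -0.0, -1.74]
force: [-0.2, 0.6, 0.1]
width: 0.0613
gripper_force: 0.2
```

```bash
python3 - <<'E'
from h import *
tcp(); plates()
E
```

```text
t 8.125 shaker xy [0.0101 0.1013] z 0.1484404142696474 rot [ 3.1412 -0.0004 -1.74  ] F [-0.1791  0.616   0.0715] w 0.06130730295318078
scene blue 932 xy mm [  64.731  -220.7819] size [ 85.3 104.3] rel deg -8.24
scene yellow 861 xy mm [ 20.9468 -41.5378] size [78.4 89.9] rel deg -0.41
scene bar q mm 17.058281318659372
side blue 683 xy mm [  10.2317 -223.9859] size [ 82.3 115.4] rel deg -8.14
side yellow 1090 xy mm [  8.7468 -41.3424] size [ 80.8 121.7] rel deg -1.24
side bar q mm 17.434564060770832
```

Call:
arm_command:
  series: [0, 0, 0, 0.02, 0, 0, 0.7, 0, 0, 0, 0.04, 0, 0, 0.7, 0, 0, 0, 0.055, 0, 0, 0.7, 0, 0, 0, 0.065, 0, 0, 0.7, 0, 0, 0, 0.065, 0, 0, 0.7]

```text
t: 8.85
eef_pos: [0.6275, 0.1361, 0.1485]
ee_rot: [3.141, -0.0, -1.74]
force: [0.2, 1.7, -0.4]
width: 0.0615
gripper_force: 0.4
```

Call:
arm_command:
  series: [0, 0, 0, -0.1, 0, 0, 0.7, 0, 0, 0, -0.1, 0, -0.4, 0.7, 0, 0, 0, -0.1, 0, -0.8, 0.7]

```text
t: 9.22
eef_pos: [0.6292, 0.1465, 0.2292]
ee_rot: [3.141, -0.001, -1.739]
force: [1.2, -0.2, -1.0]
width: 0.0615
gripper_force: 0.0
```

```bash
python3 - <<'E'
from h import *
tcp(); plates(("side",))
E
```

```text
t 9.225 shaker xy [0.0101 0.1055] z 0.22922636433262725 rot [ 3.1408 -0.0013 -1.7393] F [ 1.187  -0.247  -0.9718] w 0.06149676726294958
side blue 1025 xy mm [  40.9544 -500.9639] size [128.5 170.5] rel deg 27.67
side yellow 735 xy mm [-256.4816 -892.5751] size [186.3 150.1] rel deg 8.84
side bar q mm 17.59498060198117
```

Call:
arm_command:
  series: [0, 0, 0.118, 0.2, 0.2, 0, 0.7, 0, 0, 0.236, 0.4, 0.4, 0, 0.7, 0, 0, 0.354, 0.6, 0.6, 0, 0.7, 0, 0, 0.472, 0.8, 0.8, 0, 0.7, 0, 0, 0.59, 1.0, 1.0, 0, 0.7, 0, 0, 0.708, 1.0, 1.0, 0, 0.7, 0, 0, 0.826, 1.0, 1.0, 0, 0.7, 0, 0, 0.944, 1.0, 1.0, 0, 0.7]

```text
t: 10.28
eef_pos: [0.5139, 0.0646, 0.2288]
ee_rot: [3.142, 0.001, 3.055]
force: [0.1, -0.1, 0.5]
width: 0.0615
gripper_force: 0.0
```

Call:
arm_command:
  series: [0, 0, 0.056, 0.2, 0, 0, 0.7, 0, 0, 0.056, 0.38, 0, 0, 0.7, 0, 0, 0.056, 0.38, 0, 0, 0.7]

```text
t: 10.65
eef_pos: [0.475, 0.0676, 0.229]
ee_rot: [3.141, 0.001, 2.976]
force: [-0.9, -0.3, -0.5]
width: 0.0609
gripper_force: 0.0
```

```bash
python3 - <<'E'
from h import *
tcp(); plates(("scene","wrist")); im=arm.grab_frame("wrist"); cv2.imwrite("pics/w4.png",im)
im=arm.grab_frame("scene"); cv2.imwrite("pics/s4.png",cv2.resize(im[90:300,130:420],None,fx=2.7,fy=2.7))
E
```

```text
t 10.65 shaker xy [-0.1285  0.0018] z 0.22902912825545446 rot [3.141  0.0006 2.9757] F [-0.8666 -0.267  -0.5086] w 0.06086573764056868
scene blue 1949 xy mm [19.7991 40.5938] size [ 75.8 116.7] rel deg -0.02
scene yellow 1616 xy mm [  6.9736 -45.7441] size [ 79.2 118.3] rel deg -0.39
scene bar q mm 17.945893968965983
wrist blue 1086 xy mm [-32.9601  36.0346] size [66.2 15. ] rel deg 0.16
wrist yellow 5155 xy mm [-34.1723  71.6418] size [284.7  41.6] rel deg 0.62
wrist bar q mm 14.982517614761784
```

View pics/s4.png

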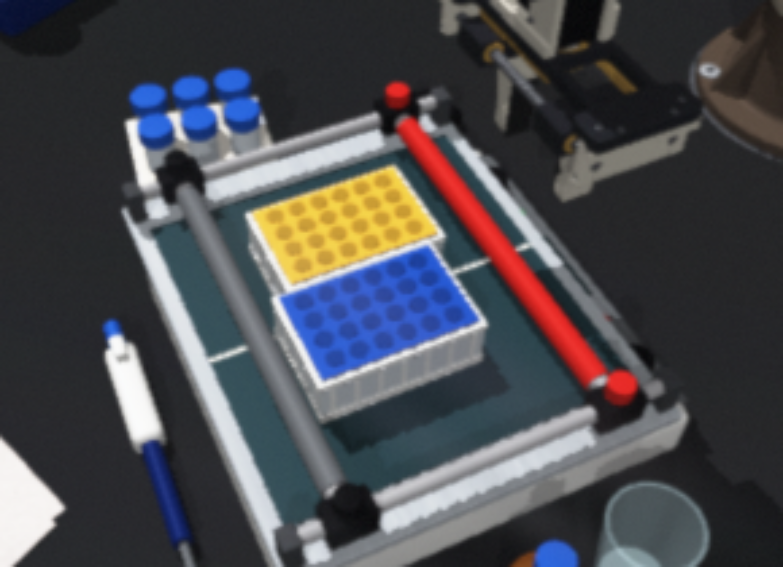

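View pics/w4.png

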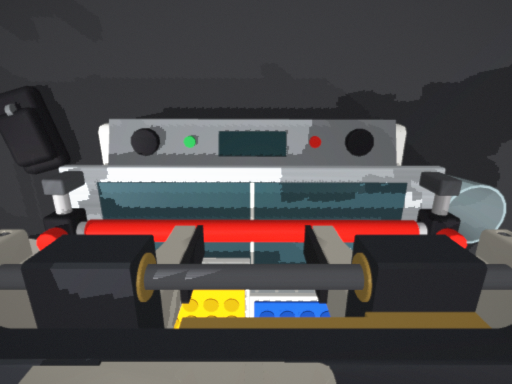

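The plates touch each other, with the seam near the white line. The crop shows the yellow plate at (345,225) and the blue one at (380,310). The gripper stands behind the red bar. In the wrist view the white line is at column 252, and the bar spans columns 85–420 at row 231.

Call:
arm_command:
  series: [0, 0, 0, 0, 0, 0.4, 0.7, 0, 0, 0, 0, 0, 0.7, 0.7, 0, 0, 0, 0, 0, 0.83, 0.7, 0, 0, 0, 0, 0, 0.83, 0.7]

```text
t: 11.35
eef_pos: [0.476, 0.0673, 0.1451]
ee_rot: [-3.14, -0.001, 2.973]
force: [0.5, -0.0, 1.0]
width: 0.061
gripper_force: 0.0
```

Call:
arm_command:
  series: [0, 0, 0, -0.06, 0, 0, 0.7, 0, 0, 0, -0.11, 0, 0, 0.7, 0, 0, 0, -0.16, 0, 0, 0.7, 0, 0, 0, -0.2, 0, 0, 0.7, 0, 0, 0, -0.2, 0, 0, 0.7]

```text
t: 11.98
eef_pos: [0.4962, 0.064, 0.1456]
ee_rot: [3.142, 0.001, 2.972]
force: [-1.1, -0.7, -0.3]
width: 0.0613
gripper_force: 0.2
```

```bash
python3 - <<'E'
from h import *
tcp(); plates(("scene",))
E
```

```text
t 11.975 shaker xy [-0.107   0.0018] z 0.14564077645332377 rot [3.1415 0.0006 2.9725] F [-1.1134 -0.6695 -0.3444] w 0.06126712793800299
scene blue 1948 xy mm [19.8352 40.6056] size [ 75.7 116.8] rel deg 0.07
scene yellow 1617 xy mm [  6.8433 -45.4152] size [ 79.1 118.6] rel deg 0.2
scene bar q mm 29.03299094723663
```

Call:
arm_command:
  series: [0, 0, 0, -0.04, 0, 0, 0.7, 0, 0, 0, -0.08, 0, 0, 0.7, 0, 0, 0, -0.12, 0, 0, 0.7, 0, 0, 0, -0.16, 0, 0, 0.7, 0, 0, 0, -0.2, 0, 0, 0.7, 0, 0, 0, -0.24, 0, 0, 0.7, 0, 0, 0, -0.28, 0, 0, 0.7, 0, 0, 0, -0.28, 0, 0, 0.7]

```text
t: 13.02
eef_pos: [0.5236, 0.0592, 0.1455]
ee_rot: [-3.141, 0.0, 2.973]
force: [-1.9, 0.2, 2.0]
width: 0.0611
gripper_force: 1.3
```

```bash
python3 - <<'E'
from h import *
tcp(); plates(("scene","side"))
E
```

```text
t 13.025 shaker xy [-0.0792  0.0017] z 0.14546724581377954 rot [-3.1414  0.0001  2.9725] F [-1.8581  0.2132  1.9602] w 0.06114244075872581
scene blue 1949 xy mm [19.7991 40.5938] size [ 75.8 116.7] rel deg -0.02
scene yellow 1633 xy mm [ 14.9129 -46.5435] size [ 81.  118.5] rel deg -0.12
scene bar q mm 52.90725883359093
side blue 761 xy mm [20.3288 42.7552] size [ 73.4 115.3] rel deg 0.23
side yellow 299 xy mm [ 35.9653 -28.4539] size [47.9 79.2] rel deg -1.32
side bar q mm 55.57120975606882
```

Call:
arm_command:
  series: [0, 0, 0, -0.02, 0, 0, 0.7, 0, 0, 0, -0.035, 0, 0, 0.7, 0, 0, 0, -0.05, 0, 0, 0.7, 0, 0, 0, -0.06, 0, 0, 0.7, 0, 0, 0, -0.07, 0, 0, 0.7, 0, 0, 0, -0.08, 0, 0, 0.7, 0, 0, 0, -0.08, 0, 0, 0.7]

```text
t: 14.0
eef_pos: [0.5306, 0.058, 0.1455]
ee_rot: [-3.141, -0.001, 2.973]
force: [-4.8, 2.2, 3.2]
width: 0.0617
gripper_force: 3.0
```

Call:
arm_command:
  series: [0, 0, 0, -0.01, 0, 0, 0.7, 0, 0, 0, -0.02, 0, 0, 0.7, 0, 0, 0, -0.02, 0, 0, 0.7]

```text
t: 14.38
eef_pos: [0.5325, 0.0577, 0.1455]
ee_rot: [-3.141, -0.001, 2.973]
force: [-6.1, 1.8, 3.9]
width: 0.0614
gripper_force: 3.0
```

```bash
python3 - <<'E'
from h import *
tcp(); plates(("scene",))
E
```

```text
t 14.375 shaker xy [-0.0702  0.0017] z 0.1454725611779806 rot [-3.1414 -0.0011  2.9725] F [-6.0837  1.7793  3.9318] w 0.06143698384081017
scene blue 1961 xy mm [24.1619 40.6559] size [ 75.8 116.8] rel deg 0.06
scene yellow 1645 xy mm [ 23.8206 -45.4434] size [ 79.1 118.7] rel deg 0.07
scene bar q mm 60.85749362161137
```

Call:
arm_command:
  series: [0, 0, 0, -0.007, 0, 0, 0.7, 0, 0, 0, -0.015, 0, 0, 0.7, 0, 0, 0, -0.015, 0, 0, 0.7]

```text
t: 14.8
eef_pos: [0.5339, 0.0574, 0.1455]
ee_rot: [-3.141, -0.001, 2.973]
force: [-5.8, 1.8, 3.4]
width: 0.0615
gripper_force: 3.1
```

Call:
arm_command:
  series: [0, 0, 0, -0.005, 0, 0, 0.7, 0, 0, 0, -0.01, 0, 0, 0.7, 0, 0, 0, -0.01, 0, 0, 0.7]

```text
t: 15.18
eef_pos: [0.5345, 0.0573, 0.1455]
ee_rot: [-3.141, -0.002, 2.972]
force: [-8.0, 2.9, 5.5]
width: 0.0612
gripper_force: 4.2
```

Call:
arm_command:
  series: [0, 0, 0, -0.005, 0, 0, 0.7, 0, 0, 0, -0.01, 0, 0, 0.7, 0, 0, 0, -0.01, 0, 0, 0.7]

```text
t: 15.55
eef_pos: [0.5346, 0.0573, 0.1455]
ee_rot: [-3.141, -0.003, 2.972]
force: [-12.0, 4.3, 9.9]
width: 0.0616
gripper_force: 6.5
```

```bash
python3 - <<'E'
from h import *
tcp(); plates(("scene",))
E
```

```text
t 15.55 shaker xy [-0.068   0.0016] z 0.14546337236125256 rot [-3.1412 -0.0032  2.9724] F [-12.008    4.2981   9.9266] w 0.06155844360051743
scene blue 1966 xy mm [26.2431 40.6204] size [ 75.8 117.2] rel deg 0.01
scene yellow 1651 xy mm [ 25.9358 -45.2491] size [ 79.  118.5] rel deg 0.3
scene bar q mm 62.85219350979332
```

Call:
arm_command:
  series: [0, 0, 0, 0.1, 0, 0, 0.7, 0, 0, 0, 0.25, 0, 0, 0.7, 0, 0, 0, 0.25, 0, -0.5, 0.7, 0, 0, 0, 0.25, 0, -0.9, 0.7, 0, 0, 0, 0.25, 0, -0.9, 0.7]

```text
t: 16.23
eef_pos: [0.5133, 0.062, 0.2391]
ee_rot: [3.138, 0.006, 2.973]
force: [-0.7, 0.8, -1.7]
width: 0.0613
gripper_force: 0.0
```

```bash
python3 - <<'E'
from h import *
tcp(); plates(("scene",))
m=arm.camera_model("scene"); im=arm.grab_frame("scene"); L=[(207.8,223.3),(220.7,218.9),(298.5,190.4),(328,180.7)]
print(S(cast(m,L,.11))*1e3)
m=arm.camera_model("wrist"); im=arm.grab_frame("wrist"); g=im.mean(2)
k=comp(im,"red"); q=quad(k); print("red wrist px",q.min(0),q.max(0))
r0=int(q[:,1].min())
for r in range(r0-60,r0-4,6):
    w=np.clip(g[r,225:285]-np.median(g[r,225:285])-20,0,None); c=(w*np.arange(225,285)).sum()/max(w.sum(),1e-6); print(r,round(c,1),int((w>0).sum()),S(cast(m,[(c,r)],.11))*1e3)
cv2.imwrite("pics/w5.png",im)
E
```

```text
t 16.225 shaker xy [-0.0898  0.0027] z 0.23910657112700243 rot [3.1379 0.0063 2.9732] F [-0.7247  0.8048 -1.6901] w 0.061297930948800844
scene blue 1966 xy mm [26.2431 40.6204] size [ 75.8 117.2] rel deg 0.01
scene yellow 1644 xy mm [ 26.1584 -45.248 ] size [ 79. 118.] rel deg 0.3
scene bar q mm 62.84083861828435
[[ 134.5076   -0.4   ]
 [ 107.6004    0.2602]
 [ -68.0898   -0.2759]
 [-138.8378    2.2691]]
red wrist px [203. 231.] [304. 251.]
171 252.0 5 [[-109.1132   -0.2206]]
177 252.0 5 [[-103.241   -0.226]]
183 252.0 5 [[-97.2909  -0.2388]]
189 252.0 5 [[-91.2615  -0.2467]]
195 252.0 5 [[-85.1511  -0.2478]]
201 252.1 5 [[-78.9581  -0.1478]]
207 252.1 5 [[-72.6808  -0.154 ]]
213 252.1 5 [[-66.3174  -0.1708]]
219 252.1 5 [[-59.8662  -0.1682]]
225 252.1 5 [[-53.3253  -0.1703]]
```

View pics/w5.png

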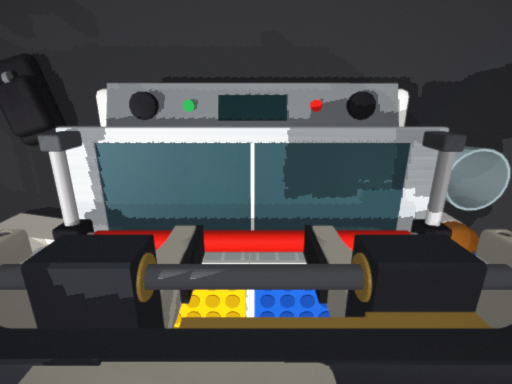

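The line measures y ≈ −0.2 mm and the seam is about 2 mm off it. The plates are 85.9 mm apart centre to centre, square within 0.3°, at x ≈ 26 mm. The bar is snug (its force rose sharply at the end stop) and hasn't moved since release. I've backed the gripper off and it touches nothing, so I'm handing in.

```bash
python3 -c "
from station import arm
print(arm.job_done())"
```

```text
the job is handed in; nothing more can be done
None
```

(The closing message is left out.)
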